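# Seat a curved row of rivet caps by fingertip

### The job

On the bag flap, run your fingertips along the curved row of six red rivet caps and press each one gently all the way down, one after another along the row, starting at the end where the dark steel pattern weight stands and finishing at the end with the blue thread spool. Stay with the row, keeping the fingertips low over it (no more than a few centimetres up between caps), until the last cap is down, then come away. Pick nothing up and leave the weight, the spool, the mallet and the cup where they are.

Things in the scene. Friction and masses are not known exactly. Their poses are not given: they have to be found in the camera images.
- flap: tan bag-flap board fixed on a wooden riveting block: 180 mm (its x) by 390 mm (its y) by 26 mm high, immovable. Origin at the centre of the block's underside, on the table; z up; the flat board top is at z = 26 mm. A blue pen line joins the caps. It is turned about the vertical by up to about 0.4 rad
- weight: dark steel round pattern weight, 40 mm across, 34 mm high, 0.3 kg, standing loose on the board beyond one end of the row (flap y about +160 or -160 mm), marking where to start. Origin at the centre of its underside
- spool: blue spool with a band of white thread, 36 mm across, 34 mm high, standing loose on the board beyond the other end of the row. Origin at the centre of its underside
- mallet: small mallet with pale wooden handle and black head, lying loose on the table beside the block. Origin under it; handle along its x axis
- cup: blue cup of 70 mm rim diameter, 50 mm high, standing loose on the table beside the block. Origin at the centre of its underside
- cap1 (a joint): how far red rivet cap 1 is pressed straight down, in m: 0 standing proud (its top 9 mm above the board), 0.006 fully down against a firm stop (top 3 mm above the board). Starts between 0 and 0.001. Resists with about 3 N plus 40 N per m/s, has no spring and stays where it is left
- cap1_top (a point): centre of the flat top of red rivet cap 1 (18 mm across, on a dark 26 mm washer painted flat, moves with the cap); caps are numbered along the row, 42 to 50 mm apart, the end of the row towards the flap's +y
- cap2 (a joint): how far red rivet cap 2 is pressed straight down, in m: 0 standing proud (its top 9 mm above the board), 0.006 fully down against a firm stop (top 3 mm above the board). Starts between 0 and 0.001. Resists with about 3 N plus 40 N per m/s, has no spring and stays where it is left
- cap2_top (a point): centre of the flat top of red rivet cap 2 (18 mm across, on a dark 26 mm washer painted flat, moves with the cap); caps are numbered along the row, 42 to 50 mm apart
- cap3 (a joint): how far red rivet cap 3 is pressed straight down, in m: 0 standing proud (its top 9 mm above the board), 0.006 fully down against a firm stop (top 3 mm above the board). Starts between 0 and 0.001. Resists with about 3 N plus 40 N per m/s, has no spring and stays where it is left
- cap3_top (a point): centre of the flat top of red rivet cap 3 (18 mm across, on a dark 26 mm washer painted flat, moves with the cap); caps are numbered along the row, 42 to 50 mm apart
- cap4 (a joint): how far red rivet cap 4 is pressed straight down, in m: 0 standing proud (its top 9 mm above the board), 0.006 fully down against a firm stop (top 3 mm above the board). Starts between 0 and 0.001. Resists with about 3 N plus 40 N per m/s, has no spring and stays where it is left
- cap4_top (a point): centre of the flat top of red rivet cap 4 (18 mm across, on a dark 26 mm washer painted flat, moves with the cap); caps are numbered along the row, 42 to 50 mm apart
- cap5 (a joint): how far red rivet cap 5 is pressed straight down, in m: 0 standing proud (its top 9 mm above the board), 0.006 fully down against a firm stop (top 3 mm above the board). Starts between 0 and 0.001. Resists with about 3 N plus 40 N per m/s, has no spring and stays where it is left
- cap5_top (a point): centre of the flat top of red rivet cap 5 (18 mm across, on a dark 26 mm washer painted flat, moves with the cap); caps are numbered along the row, 42 to 50 mm apart
- cap6 (a joint): how far red rivet cap 6 is pressed straight down, in m: 0 standing proud (its top 9 mm above the board), 0.006 fully down against a firm stop (top 3 mm above the board). Starts between 0 and 0.001. Resists with about 3 N plus 40 N per m/s, has no spring and stays where it is left
- cap6_top (a point): centre of the flat top of red rivet cap 6 (18 mm across, on a dark 26 mm washer painted flat, moves with the cap); caps are numbered along the row, 42 to 50 mm apart, the end of the row towards the flap's -y
There are look-alikes about, which are no part of the job. Several things have the shape of the weight; the one meant has the colours described above.

How it is judged (in metres and radians):
On the way, in this order (a step that is already met when the one before it is completed fails the run):
1. cap number 1, counted from the weight's end, is down (((y of weight in the frame of flap above 0 m and value of joint cap1 above 0.0045 m) or (not (y of weight in the frame of flap above 0 m) and value of joint cap6 above 0.0045 m))), for 0.1 s.
2. cap number 2, counted from the weight's end, is down (((y of weight in the frame of flap above 0 m and value of joint cap2 above 0.0045 m) or (not (y of weight in the frame of flap above 0 m) and value of joint cap5 above 0.0045 m))), for 0.1 s.
3. cap number 3, counted from the weight's end, is down (((y of weight in the frame of flap above 0 m and value of joint cap3 above 0.0045 m) or (not (y of weight in the frame of flap above 0 m) and value of joint cap4 above 0.0045 m))), for 0.1 s.
4. cap number 4, counted from the weight's end, is down (((y of weight in the frame of flap above 0 m and value of joint cap4 above 0.0045 m) or (not (y of weight in the frame of flap above 0 m) and value of joint cap3 above 0.0045 m))), for 0.1 s.
5. cap number 5, counted from the weight's end, is down (((y of weight in the frame of flap above 0 m and value of joint cap5 above 0.0045 m) or (not (y of weight in the frame of flap above 0 m) and value of joint cap2 above 0.0045 m))), for 0.1 s.
6. cap number 6, counted from the weight's end, is down (((y of weight in the frame of flap above 0 m and value of joint cap6 above 0.0045 m) or (not (y of weight in the frame of flap above 0 m) and value of joint cap1 above 0.0045 m))), for 0.1 s.
At the end, for the whole second after the job is handed in: all six caps are pressed down by more than 4.5 of their 6 mm, and the weight, spool, mallet and cup are within 15 mm of where they were, the weight, spool and cup upright (value of joint each of cap1, cap2, cap3, cap4, cap5, cap6 above 0.0045 m and distance of each of weight, spool, mallet, cup from where it was at the start of the episode below 0.015 m and angle between each of weight, spool, cup's own z axis and vertical below 0.2 rad); the robot touches nothing.
It fails at once if a cap is pressed (3 mm) before the one next to it on the weight's side ((y of weight in the frame of flap above 0 m and ((value of joint cap2 above 0.003 m and value of joint cap1 below 0.003 m) or (value of joint cap3 above 0.003 m and value of joint cap2 below 0.003 m) or (value of joint cap4 above 0.003 m and value of joint cap3 below 0.003 m) or (value of joint cap5 above 0.003 m and value of joint cap4 below 0.003 m) or (value of joint cap6 above 0.003 m and value of joint cap5 below 0.003 m))) or (not (y of weight in the frame of flap above 0 m) and ((value of joint cap1 above 0.003 m and value of joint cap2 below 0.003 m) or (value of joint cap2 above 0.003 m and value of joint cap3 below 0.003 m) or (value of joint cap3 above 0.003 m and value of joint cap4 below 0.003 m) or (value of joint cap4 above 0.003 m and value of joint cap5 below 0.003 m) or (value of joint cap5 above 0.003 m and value of joint cap6 below 0.003 m)))).
It fails at once if the gripper leaves the row (grasp point more than 85 mm from every cap) after the first cap is down and before the last is (value of joint any of cap1, cap2, cap3, cap4, cap5, cap6 above 0.0045 m and value of joint any of cap1, cap2, cap3, cap4, cap5, cap6 below 0.0045 m and distance between the grasp point and cap1_top above 0.085 m and distance between the grasp point and cap2_top above 0.085 m and distance between the grasp point and cap3_top above 0.085 m and distance between the grasp point and cap4_top above 0.085 m and distance between the grasp point and cap5_top above 0.085 m and distance between the grasp point and cap6_top above 0.085 m).
It fails at once if the flap or a cap is pressed with more than 50 N (contact force between the fingers and flap above 50 N).
It fails at once if the weight, spool, mallet or cup is moved more than 15 mm, or lifted (distance of any of weight, spool, mallet, cup from where it was at the start of the episode above 0.015 m).
It also fails if it takes over 58 s, if anything falls off the work surface, if the arm or the gripper's body presses on something with over 40 N, if the wrist force passes 120 N, or if a joint passes its speed limit or range.

### The arm

A 6-joint arm with a two-finger parallel gripper is mounted at the origin on the work surface. World frame = base frame: x ahead of the robot, y to its left, z up, the work surface at z = 0. Lengths are in m, angles in degrees, forces in N, time in s.
With the tool pointing down it reaches from about 0.35 to 0.875 m from the base axis. Payload 4.2 kg.
Tool frame: the origin (TCP) lies at the very end of the fingers, on their centre line; the grasp point (between the pads) lies 19 mm behind it; z points along the fingers, y is the line along which they close (so a half turn about z gives the same grasp; the last joint's range is limited). The gripper opens to 87 mm and grips with 3 to 60 N. Pads are 19 mm wide; open, the fingers measure 117 mm over their backs; the gripper's body (75 mm by 190 mm) begins 51 mm behind the grasp point.
Start: joints at [89.817, 22.042, 0.453, 0, -68.411, -14.817], TCP at [0.162, 0.604, 0.223] pointing down, gripper open.
Joint ranges: [-179.83, 179.83], [-69.29, 118.12], [-61.27, 80.66], [-181.25, 117.63], [-171.15, -9.14], [-177.46, 177.46]. Speed limits (degrees/s): [159.86, 159.86, 180, 180, 180, 180].

### API

Orientations are given as a 3x3 rotation matrix whose columns are the frame's x, y, z axes.
In Python, from station import sense, optics, r gives the robot as it stands. The module is installed in compiled form; this text tells all that it offers.
- The arm moves only by the shell command python3 -m pendant 'ROWS' [OPENING]. ROWS is JSON, a list that holds one entry, the list of rows, each a list of 4 numbers: the shift along the tool's x, y, z normalised to -1 to 1, where 1 is 100 mm, then the turn about the tool's z normalised to -1 to 1, where 1 is 2 rad. A call has 1 to 8 rows; each row is the pose to reach, as a shift and turn from the pose commanded when the call began, along the tool's axes at that moment; what a row does not reach only later rows make up. A row lasts 1/10 s, in which the tool goes at most 50 mm and 8.59 degrees, less where a joint would pass 70% of its speed; a pose out of reach is approached as far as the arm can. A call with a number of a shift or a turn outside -1 to 1 is refused whole. A call with a gripper value outside its range is refused whole. OPENING is the closure, from 0 (fully open) to 1 (shut), set as the call begins (- or left out, the last holds). The fingers move at their own pace and stop on an object; the grip force is fixed at half the most. Time passes only in rows, so rows that repeat a pose let the fingers close. It gives the time, the measured TCP pose, the force, the opening and the grip force at its end, in the units of the state.
- sense(): the state, without advancing time (a new reading comes with each control period).
- optics.capture(name): name is "scene" or "side" or "wrist"; returns the picture (420x560x3 uint8, red, green, blue); there is no depth.
- optics.get_calibration(name): a dict with "camera_matrix" (3x3 intrinsics, pixels), "camera_from_world" (4x4, takes a point from world to camera coordinates). Camera axes: x right, y down, z forward; pixel columns grow to the right and rows downward; lengths in m; the calibration is good to about 2 mm. A picture is of the moment at which its call begins: read the wrist's pose just before it. get_calibration takes no time and is no camera call; for the wrist camera it gives the pose at the moment of the call.
- r.finish_job(): hands the job in; it is judged then, once.
The state is a dict: "time_s": time; "joints": joint angles; "joint_velocities": joint speeds; "effort": joint torques, N m; "tcp_pos": TCP position; "ee_rot": TCP orientation; "wrist_force": force on the tool from outside, world axes, zero at the start; "moment": the same for the moment, N m; "gripper_width": opening from 0.0 (shut) to 1.0 (fully open); "gripper_force": force on a finger pad.
Only numpy, scipy, OpenCV 4.12 (cv2) and the standard library are available. Lean on these libraries where they do the work, as an engineer would, in place of code of your own. Each camera call takes 0.05 s, during which the arm holds its last target. There are 200 camera calls.

## Working session

There is one attempt and no reset: what is moved stays moved. The work goes in short steps, Python scripts to look and compute and a shell command to move; the robot and the scene stay as the last step left them, time stands still between calls to the robot, and variables do not carry over. Pictures are saved under pics/ and viewed, at most 10 in all, crops included, and the job is handed in when it is done.

```bash
mkdir -p pics; python3 - <<'E'
from station import sense, optics, r
import cv2,numpy as np
s=sense();print(s['time_s'],s['tcp_pos'],np.round(s['ee_rot'],3).tolist(),s['gripper_width'])
for n in ['scene','side','wrist']:
    im=optics.capture(n);cv2.imwrite(f'pics/{n}0.png',im[:,:,::-1])
    c=optics.get_calibration(n);print(n,np.round(c['camera_matrix'],1).tolist(),np.round(c['camera_from_world'],3).tolist())
E
```

```text
0.0 [0.16156309 0.60314507 0.22148473] [[0.966, -0.259, -0.0], [-0.259, -0.966, -0.002], [0.0, 0.002, -1.0]] 0.9970869606515369
scene [[540.5, 0.0, 287.5], [0.0, 540.5, 200.6], [0.0, 0.0, 1.0]] [[-0.851, 0.525, 0.012, 0.498], [0.381, 0.633, -0.674, -0.179], [-0.361, -0.569, -0.739, 1.864], [0.0, 0.0, 0.0, 1.0]]
side [[443.3, 0.0, 276.7], [0.0, 443.3, 210.9], [0.0, 0.0, 1.0]] [[0.68, -0.733, 0.019, -0.427], [-0.462, -0.449, -0.764, 0.321], [0.569, 0.511, -0.644, 0.789], [0.0, 0.0, 0.0, 1.0]]
wrist [[301.3, 0.0, 279.1], [0.0, 301.3, 207.8], [0.0, 0.0, 1.0]] [[-0.259, -0.966, 0.002, 0.624], [-0.932, 0.251, 0.261, -0.033], [-0.253, 0.065, -0.965, 0.392], [0.0, 0.0, 0.0, 1.0]]
```

View pics/scene0.png

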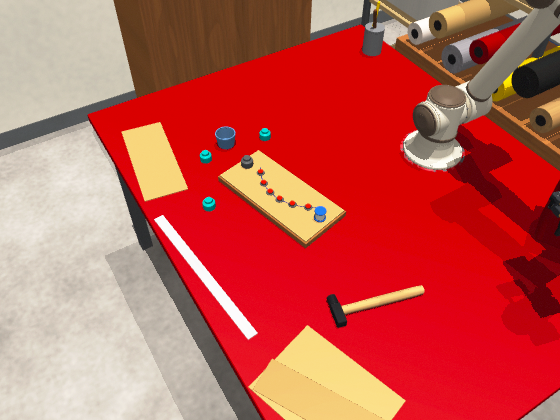

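View pics/side0.png

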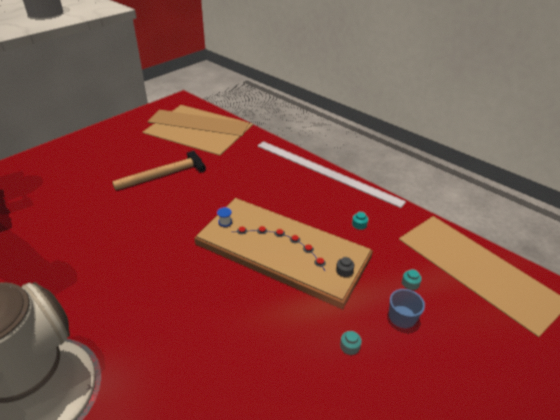

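Scene view: the dark weight is at (247,161) and the blue/white spool at (320,213). The red caps run from (261,172) to (308,207). Weight-shaped candidates are the dark one at (247,161) and three teal ones at (206,156), (265,133) and (209,203). Only the dark one stands on the board and fits the description. I'll confirm it in a crop while measuring.

```bash
cat > h.py <<'E'
import cv2,numpy as np
from station import optics
def cast(name,uv,z):
    c=optics.get_calibration(name);K=np.array(c['camera_matrix']);T=np.array(c['camera_from_world'])
    R,t=T[:3,:3],T[:3,3];o=-R.T@t;d=R.T@np.linalg.inv(K)@[uv[0],uv[1],1]
    return (o+d*(z-o[2])/d[2])
def caps(name,im,seed):
    hsv=cv2.cvtColor(im,cv2.COLOR_RGB2HSV);H,S,V=cv2.split(hsv)
    tan=((H>12)&(H<26)&(S>60)&(V>110)).astype(np.uint8)
    n,l,st,ce=cv2.connectedComponentsWithStats(tan)
    k=l[seed[1],seed[0]];c=cv2.findContours((l==k).astype(np.uint8),cv2.RETR_EXTERNAL,cv2.CHAIN_APPROX_NONE)[0][0]
    hull=cv2.convexHull(c);m=np.zeros_like(tan);cv2.fillPoly(m,[hull],1);m=cv2.erode(m,np.ones((7,7)))
    red=(((H<9)|(H>172))&(S>140)&(V>70)&(m>0)).astype(np.uint8)
    n,l,st,ce=cv2.connectedComponentsWithStats(red)
    box=cv2.boxPoints(cv2.minAreaRect(c))
    return [(ce[i],st[i,4]) for i in range(1,n) if st[i,4]>8],box,cv2.approxPolyDP(hull,8,True)[:,0]
E
python3 - <<'E'
import cv2,numpy as np
from h import *
for n,seed in [('scene',(300,190)),('side',(270,260))]:
    im=cv2.imread(f'pics/{n}0.png')[:,:,::-1].copy()
    cs,box,poly=caps(n,im,seed)
    print(n,[np.round(cast(n,p,.026)[:2],3).tolist() for p in poly])
    for p,a in cs: print(np.round(p,1),a,np.round(cast(n,p,.0335),4))
a=cv2.imread('pics/scene0.png')[115:255,195:355];b=cv2.imread('pics/side0.png')[190:330,190:350+10]
cv2.imwrite('pics/crop.png',cv2.resize(np.hstack([a,b[:,:160]]),None,fx=2.5,fy=2.5,interpolation=cv2.INTER_CUBIC))
E
```

```text
scene [[0.702, -0.232], [0.53, -0.277], [0.442, 0.098], [0.612, 0.133]]
[260.  171.1] 20 [ 0.5778 -0.1796  0.0335]
[263.4 181.6] 21 [ 0.5921 -0.1335  0.0335]
[269.6 190.6] 21 [ 0.5951 -0.0897  0.0335]
[279.3 197.8] 22 [ 0.5851 -0.0483  0.0335]
[291.9 202.9] 22 [ 0.5632 -0.0103  0.0335]
[307.6 205.8] 23 [0.5288 0.0242 0.0335]
side [[0.438, 0.085], [0.601, 0.123], [0.683, -0.246], [0.525, -0.28]]
[241.6 228.7] 30 [0.5251 0.0211 0.0335]
[261.8 228.5] 32 [ 0.5598 -0.0136  0.0335]
[279.4 231.3] 33 [ 0.5821 -0.0512  0.0335]
[294.8 237.4] 33 [ 0.5919 -0.092   0.0335]
[307.9 246.9] 32 [ 0.589  -0.1352  0.0335]
[319.8 260.4] 40 [ 0.5745 -0.1823  0.0335]
```

View pics/crop.png

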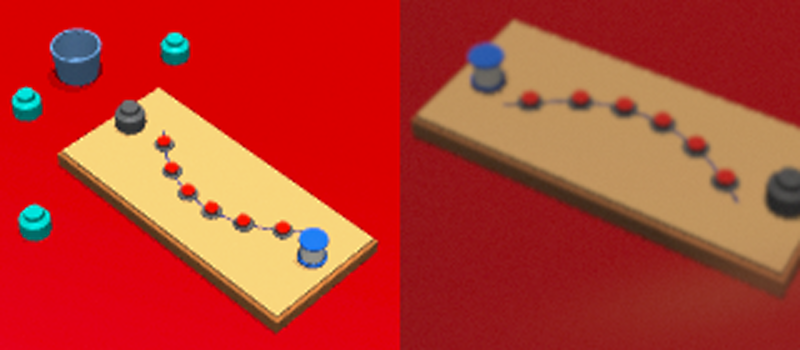

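View pics/wrist0.png

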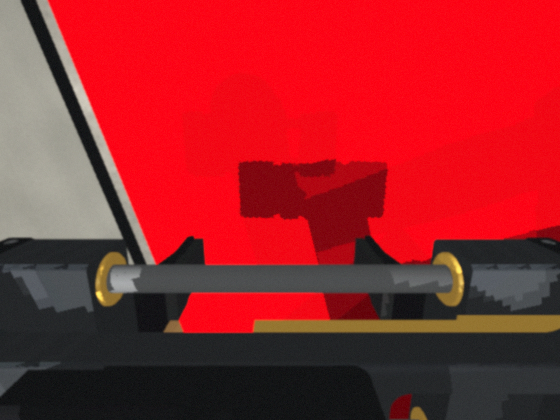

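Crop: the dark steel weight stands on the board at the cup end (scene pixel 247,161). The other weight-shaped things are all teal and off the board. The spool is at the other end, so the order is from (0.576,-0.181) to (0.527,0.023). The wrist picture shows only table and gripper shadow, no caps. Next I close the gripper and travel high.

```bash
cat > go.py <<'E'
import sys,numpy as np
from station import sense
C=np.array([[.5762,-.1810],[.5905,-.1344],[.5935,-.0909],[.5836,-.0498],[.5615,-.0120],[.5270,.0227]])
s=sense();R=np.array(s['ee_rot']);p=np.array(s['tcp_pos'])
print('t',round(s['time_s'],2),'tcp',p.round(4),'F',np.round(s['wrist_force'],1),'w',round(s['gripper_width'],3))
for i,c in enumerate(C): print(i,np.round(R.T@(np.r_[c,.035]-p)*10,3))
E
python3 -m pendant '[[[0.3,0.3,0,0],[0.65,0.65,0,0],[1,1,0,0],[1,1,0,0]]]' 1
python3 -m pendant '[[[0.3,0.3,0,0],[0.65,0.65,0,0],[1,1,0,0],[1,1,0,0]]]'
python3 -m pendant '[[[0.3,0.3,0,0],[0.65,0.65,0,0],[1,1,0,0],[1,1,0,0]]]'
python3 -m pendant '[[[0.3,0.3,0,0],[0.65,0.65,0,0],[1,1,0,0],[1,1,0,0]]]'
python3 -m pendant '[[[0.3,0.3,0,0],[0.65,0.65,0,0],[1,1,0,0],[1,1,0,0],[1,1,0,0]]]'
python3 go.py
```

```text
time_s: 0.55
tcp_pos: [0.2339, 0.4763, 0.2226]
ee_rot: [[0.965, -0.263, -0.001], [-0.263, -0.965, -0.002], [-0.0, 0.003, -1.0]]
wrist_force: [-0.3, 0.6, -0.7]
gripper_width: 0.719
gripper_force: 0.0
time_s: 0.95
tcp_pos: [0.3042, 0.3546, 0.2225]
ee_rot: [[0.965, -0.264, -0.001], [-0.264, -0.965, -0.001], [-0.0, 0.002, -1.0]]
wrist_force: [-0.1, 0.3, -0.3]
gripper_width: 0.351
gripper_force: 0.0
time_s: 1.35
tcp_pos: [0.3751, 0.2329, 0.2224]
ee_rot: [[0.964, -0.265, -0.001], [-0.265, -0.964, -0.001], [-0.0, 0.001, -1.0]]
wrist_force: [-0.6, 0.4, -1.3]
gripper_width: 0.029
gripper_force: 0.0
time_s: 1.75
tcp_pos: [0.4464, 0.1108, 0.2223]
ee_rot: [[0.964, -0.265, -0.0], [-0.265, -0.964, -0.001], [0.0, 0.001, -1.0]]
wrist_force: [-0.0, 1.3, 0.2]
gripper_width: 0.005
gripper_force: 0.0
time_s: 2.25
tcp_pos: [0.5156, -0.0084, 0.2218]
ee_rot: [[0.966, -0.26, -0.001], [-0.26, -0.966, 0.0], [-0.001, 0.0, -1.0]]
wrist_force: [-0.5, -0.5, -0.2]
gripper_width: 0.002
gripper_force: 0.0
t 2.25 tcp [ 0.5156 -0.0084  0.2218] F [-0.5 -0.5 -0.2] w 0.002
0 [1.036 1.509 1.868]
1 [1.053 1.021 1.867]
2 [0.969 0.594 1.867]
3 [0.766 0.222 1.868]
4 [ 0.454 -0.085  1.868]
5 [ 0.031 -0.33   1.868]
```

```bash
python3 -m pendant '[[[0.3,0.3,0,0],[0.6,0.7,0,0],[1,1,0,0],[1,1,0,0],[1,1,0,0]]]' >/dev/null
python3 -m pendant '[[[0.02,0.25,0.1,0],[0.04,0.5,0.4,0],[0.04,0.51,0.7,0],[0.04,0.51,1,0],[0.04,0.51,1,0],[0.04,0.51,1,0]]]'
python3 go.py
python3 - <<'E'
from station import optics
import cv2,numpy as np
a=optics.capture('scene')[100:240,180:340,::-1];b=optics.capture('side')[190:330,230:390,::-1]
cv2.imwrite('pics/over.png',cv2.resize(np.hstack([a,b]),None,fx=2.5,fy=2.5,interpolation=cv2.INTER_CUBIC))
cv2.imwrite('pics/wrist1.png',optics.capture('wrist')[:,:,::-1])
E
```

```text
time_s: 3.35
tcp_pos: [0.577, -0.1798, 0.1235]
ee_rot: [[0.967, -0.256, 0.0], [-0.256, -0.967, -0.001], [0.0, 0.0, -1.0]]
wrist_force: [-0.3, 0.6, 1.0]
gripper_width: 0.008
gripper_force: 0.0
t 3.35 tcp [ 0.577  -0.1798  0.1235] F [-0.3  0.6  1. ] w 0.008
0 [-0.006  0.013  0.885]
1 [ 0.014 -0.474  0.885]
2 [-0.069 -0.902  0.885]
3 [-0.27  -1.274  0.884]
4 [-0.58  -1.583  0.884]
5 [-1.002 -1.83   0.884]
```

View pics/over.png

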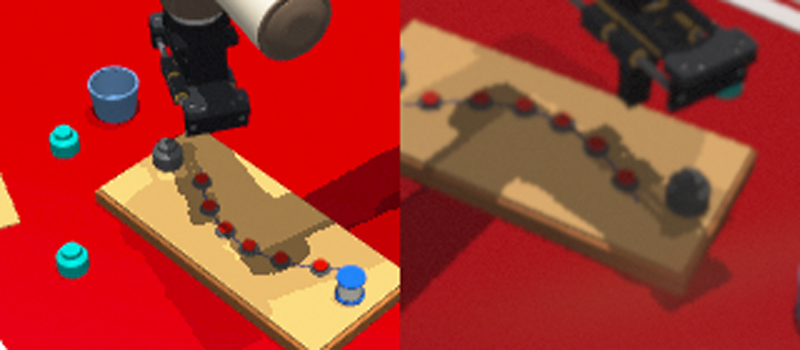

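View pics/wrist1.png

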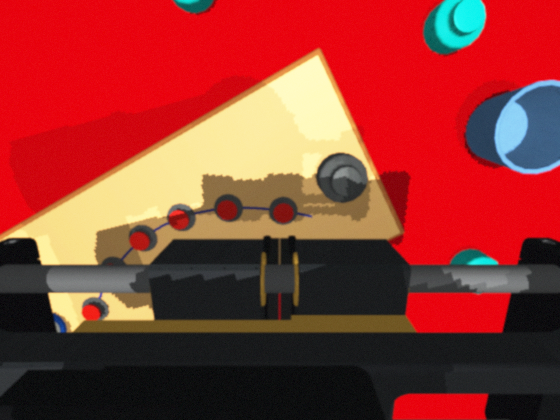

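Overview crops: the gripper hovers over the weight-end cap with everything undisturbed. Wrist: caps at (283,210), (227,208), (180,217) and (141,239), weight at (341,178). I'll cross-check these positions against my estimates.

```bash
python3 - <<'E'
from h import *
for uv in [(283,210),(227,208),(180,217),(141,239)]: print(cast('wrist',uv,.034).round(4))
print('weight top',cast('wrist',(346,180),.058).round(4), 'from scene',cast('scene',(247,163),.04).round(4))
E
```

```text
[ 0.5775 -0.1842  0.034 ]
[ 0.5919 -0.1372  0.034 ]
[ 0.5947 -0.0946  0.034 ]
[ 0.5842 -0.0537  0.034 ]
weight top [ 0.5946 -0.2389  0.058 ] from scene [ 0.5986 -0.2279  0.04  ]
```

```bash
python3 -m pendant '[[[-0.01,0.02,0.2,0],[-0.01,0.02,0.5,0],[-0.01,0.02,0.7,0],[-0.01,0.02,0.8,0],[-0.01,0.02,0.84,0],[-0.01,0.02,0.84,0]]]'
python3 -m pendant '[[[0,0,0.02,0],[0,0,0.04,0],[0,0,0.06,0],[0,0,0.07,0],[0,0,0.08,0],[0,0,0.09,0],[0,0,0.09,0]]]'
python3 go.py
```

```text
time_s: 4.1
tcp_pos: [0.5759, -0.1831, 0.0393]
ee_rot: [[0.966, -0.258, 0.001], [-0.258, -0.966, -0.0], [0.001, -0.0, -1.0]]
wrist_force: [0.8, -0.1, 0.2]
gripper_width: 0.008
gripper_force: 0.0
time_s: 4.8
tcp_pos: [0.576, -0.1831, 0.0298]
ee_rot: [[0.966, -0.259, 0.002], [-0.259, -0.966, -0.0], [0.002, -0.0, -1.0]]
wrist_force: [1.5, 0.5, 2.5]
gripper_width: 0.004
gripper_force: 1.4
t 4.8 tcp [ 0.576  -0.1831  0.0298] F [1.5 0.5 2.5] w 0.004
0 [-0.003 -0.021 -0.052]
1 [ 0.014 -0.508 -0.052]
2 [-0.069 -0.936 -0.052]
3 [-0.271 -1.308 -0.052]
4 [-0.582 -1.616 -0.053]
5 [-1.005 -1.862 -0.053]
```

```bash
python3 -m pendant '[[[0,0,0.008,0],[0,0,0.016,0],[0,0,0.016,0]]]'
```

```text
time_s: 5.1
tcp_pos: [0.576, -0.1832, 0.0294]
ee_rot: [[0.966, -0.258, 0.002], [-0.258, -0.966, -0.001], [0.002, 0.0, -1.0]]
wrist_force: [-0.8, 0.7, 9.6]
gripper_width: 0.004
gripper_force: 4.6
```

Cap 1 is on its stop (10 N with almost no travel). Next cap.

```bash
python3 -m pendant '[[[0,0,-0.16,0],[0.01,-0.25,-0.16,0],[0.02,-0.49,-0.16,0],[0.02,-0.49,-0.1,0],[0.02,-0.49,-0.06,0],[0.02,-0.49,-0.03,0],[0.02,-0.49,0,0],[0.02,-0.49,0,0]]]'
python3 -m pendant '[[[0,0,0.005,0],[0,0,0.005,0]]]'
python3 go.py
python3 - <<'E'
from station import optics
import cv2,numpy as np
a=optics.capture('scene')[100:240,180:340,::-1];b=optics.capture('side')[190:330,230:390,::-1]
cv2.imwrite('pics/over2.png',cv2.resize(np.hstack([a,b]),None,fx=2.5,fy=2.5,interpolation=cv2.INTER_CUBIC))
E
```

```text
time_s: 5.9
tcp_pos: [0.5893, -0.1366, 0.0294]
ee_rot: [[0.966, -0.259, -0.001], [-0.259, -0.966, 0.0], [-0.001, 0.0, -1.0]]
wrist_force: [-4.5, 5.6, 11.9]
gripper_width: 0.005
gripper_force: 5.7
time_s: 6.1
tcp_pos: [0.5893, -0.1366, 0.0293]
ee_rot: [[0.966, -0.259, -0.0], [-0.259, -0.966, 0.0], [-0.0, 0.0, -1.0]]
wrist_force: [-4.3, 5.4, 13.2]
gripper_width: 0.002
gripper_force: 6.8
t 6.1 tcp [ 0.5893 -0.1366  0.0293] F [-4.3  5.4 13.2] w 0.002
0 [-0.011  0.463 -0.057]
1 [ 0.006 -0.024 -0.057]
2 [-0.078 -0.452 -0.057]
3 [-0.28  -0.823 -0.057]
4 [-0.591 -1.131 -0.056]
5 [-1.014 -1.377 -0.056]
```

View pics/over2.png

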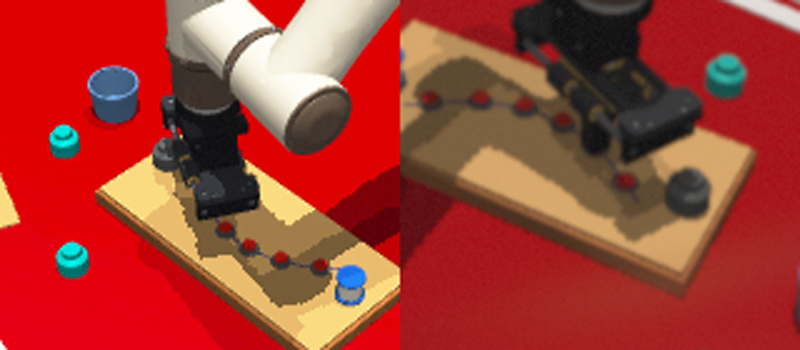

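The fingertips stand on the second cap in the side view, and the weight and the first cap are clear. Continuing to the third.

```bash
python3 -m pendant '[[[0,0,-0.16,0],[-0.04,-0.22,-0.16,0],[-0.08,-0.44,-0.16,0],[-0.08,-0.44,-0.1,0],[-0.08,-0.44,-0.06,0],[-0.08,-0.44,-0.03,0],[-0.08,-0.44,0,0],[-0.08,-0.44,0,0]]]'
python3 -m pendant '[[[0,0,0.002,0],[0,0,0.002,0]]]' >/dev/null
python3 go.py
```

```text
time_s: 7.0
tcp_pos: [0.5932, -0.0923, 0.0293]
ee_rot: [[0.966, -0.259, -0.001], [-0.259, -0.966, -0.0], [-0.0, 0.001, -1.0]]
wrist_force: [-5.5, 3.5, 13.7]
gripper_width: 0.006
gripper_force: 7.0
t 7.2 tcp [ 0.5932 -0.0924  0.0293] F [-4.8  4.4 14. ] w 0.006
0 [ 0.066  0.9   -0.056]
1 [ 0.083  0.413 -0.057]
2 [-0.001 -0.015 -0.057]
3 [-0.203 -0.386 -0.057]
4 [-0.514 -0.694 -0.057]
5 [-0.937 -0.94  -0.057]
```

```bash
python3 -m pendant '[[[0,0,-0.16,0],[-0.1,-0.19,-0.16,0],[-0.2,-0.37,-0.16,0],[-0.2,-0.37,-0.1,0],[-0.2,-0.37,-0.06,0],[-0.2,-0.37,-0.03,0],[-0.2,-0.37,0,0],[-0.2,-0.37,0,0]]]'
python3 -m pendant '[[[0,0,0,0],[0,0,0,0]]]' >/dev/null
python3 go.py
```

```text
time_s: 8.0
tcp_pos: [0.5836, -0.0515, 0.0293]
ee_rot: [[0.966, -0.259, -0.001], [-0.259, -0.966, -0.001], [-0.001, 0.001, -1.0]]
wrist_force: [-6.0, 4.0, 16.2]
gripper_width: 0.007
gripper_force: 8.1
t 8.2 tcp [ 0.5836 -0.0515  0.0293] F [-6.   4.8 16. ] w 0.005
0 [ 0.264  1.27  -0.056]
1 [ 0.282  0.783 -0.057]
2 [ 0.198  0.355 -0.057]
3 [-0.004 -0.016 -0.057]
4 [-0.315 -0.324 -0.057]
5 [-0.738 -0.57  -0.057]
```

```bash
python3 -m pendant '[[[0,0,-0.16,0],[-0.16,-0.16,-0.16,0],[-0.31,-0.31,-0.16,0],[-0.31,-0.31,-0.1,0],[-0.31,-0.31,-0.06,0],[-0.31,-0.31,-0.03,0],[-0.31,-0.31,0,0],[-0.31,-0.31,0,0]]]'
python3 -m pendant '[[[0,0,0,0],[0,0,0,0]]]' >/dev/null
python3 go.py
```

```text
time_s: 9.0
tcp_pos: [0.5619, -0.0135, 0.0293]
ee_rot: [[0.966, -0.259, -0.001], [-0.259, -0.966, -0.001], [-0.001, 0.001, -1.0]]
wrist_force: [-6.8, 3.3, 17.4]
gripper_width: 0.009
gripper_force: 8.8
t 9.2 tcp [ 0.5619 -0.0135  0.0293] F [-7.7  3.  17.4] w 0.007
0 [ 0.572  1.581 -0.056]
1 [ 0.59   1.094 -0.057]
2 [ 0.506  0.666 -0.057]
3 [ 0.304  0.294 -0.057]
4 [-0.007 -0.014 -0.057]
5 [-0.43  -0.259 -0.057]
```

```bash
python3 -c "
from h import *
print(cast('scene',(320,214),.043),cast('side',(224.5,218),.043))"
python3 -m pendant '[[[0,0,-0.16,0],[-0.21,-0.13,-0.16,0],[-0.42,-0.25,-0.16,0],[-0.42,-0.25,-0.1,0],[-0.42,-0.25,-0.06,0],[-0.42,-0.25,-0.03,0],[-0.42,-0.25,0,0],[-0.42,-0.25,0,0]]]'
python3 -m pendant '[[[0,0,0,0],[0,0,0,0]]]' >/dev/null
python3 go.py
```

```text
[0.52015512 0.07740444 0.043     ] [0.51589708 0.07192872 0.043     ]
time_s: 10.0
tcp_pos: [0.528, 0.0216, 0.0293]
ee_rot: [[0.966, -0.259, -0.001], [-0.259, -0.966, -0.001], [-0.0, 0.001, -1.0]]
wrist_force: [-8.0, 4.0, 20.1]
gripper_width: 0.004
gripper_force: 9.8
t 10.2 tcp [0.528  0.0216 0.0292] F [-8.2  2.5 19.2] w 0.002
0 [ 0.99   1.832 -0.057]
1 [ 1.008  1.345 -0.057]
2 [ 0.924  0.917 -0.057]
3 [ 0.722  0.546 -0.058]
4 [ 0.411  0.238 -0.058]
5 [-0.012 -0.008 -0.058]
```

All six caps reached the stop at the same height. Coming away, straight up and then aside, for a check.

```bash
python3 -m pendant '[[[0,0,-0.2,0],[0,0,-0.5,0],[0,0,-0.8,0],[0,0,-1,0],[0,0,-1,0]]]' >/dev/null
python3 -m pendant '[[[-0.3,-0.3,-0.2,0],[-0.6,-0.6,-0.5,0],[-0.9,-0.9,-0.8,0],[-1,-1,-1,0],[-1,-1,-1,0],[-1,-1,-1,0]]]' >/dev/null
python3 go.py | head -1
python3 - <<'E'
from station import optics
import cv2,numpy as np
from h import cast
S=optics.capture('scene')[:,:,::-1];D=optics.capture('side')[:,:,::-1]
a=S[115:255,195:355];b=D[190:330,190:350]
cv2.imwrite('pics/end.png',cv2.resize(np.hstack([a,b]),None,fx=2.5,fy=2.5,interpolation=cv2.INTER_CUBIC))
E
```

```text
t 11.3 tcp [0.457  0.1446 0.2263] F [ 0.2  0.1 -0.3] w 0.003
```

View pics/end.png

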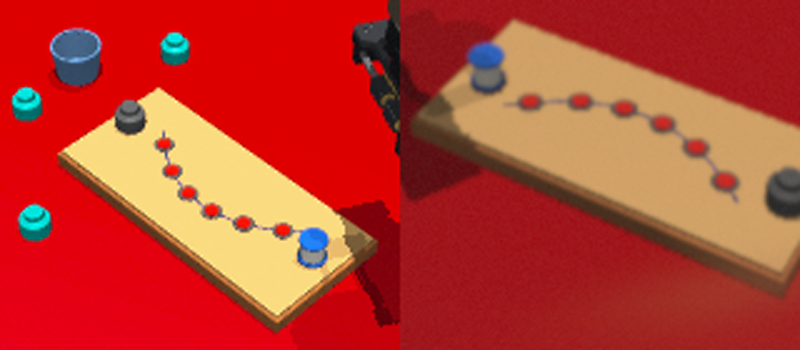

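All six caps sit flat in their washers, and the weight (130,117), spool (313,247) and cup (76,57) are at the same pixels as before.

```bash
python3 -c "
from station import r
print(r.finish_job())"
```

```text
the job is handed in; nothing more can be done
None
```

I pressed all six rivet caps down to their stops in order from the weight to the spool, saw nothing displaced in the last pictures (which did not cover the mallet), and handed the job in; it returned no verdict.

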